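# Brew a large coffee: shut the lid, choose the size, start

## Task

Make a large coffee with the pod machine, using only closed fingers: push its open lid down until it is fully shut, then press the long key (large cup) right down so that it stays down, and then press the round button right down to start and let it come up again. Do not press the square key (small cup), do not lift the lid any further open, and leave the mug, the espresso cup and everything else on the counter where they stand.

Things in the scene. Friction and masses are not known exactly. Their poses are not given: they have to be found in the camera images.
- machine: The pod coffee machine, fixed to the counter: a black block 300 mm deep (x), 200 mm wide (y), its flat top 230 mm above the counter. Origin: centre of its underside, on the counter. Its own -x is the front (brew head, drip tray, lid), z up; it stands at various places, turned up to about 0.3 rad. On the top from front to back: lid, row of three keys, cup warmer with the espresso cup.
- lid (a joint): Lid angle in rad: 0 = shut (lying level on the machine's top), grows as it opens, hinged along its rear edge. Starts half open (0.5 to 0.9). A stiff hinge (about 0.13 N m of friction): it stays where it is left and closes with a few newtons of push down on the part in front of the hinge; it has a hard stop at 0.
- lid_hinge (a point): Point on the lid's hinge axis (level, along the machine's y), mid-width, 239 mm above the counter, 20 mm in front (-x) of the machine's origin. The lid is a grey slab 14 mm thick (7 mm either side of the hinge's height, so its top is 246 mm above the counter when shut), 140 mm wide, from 5 to 120 mm in front of the hinge, with a 9 mm lip at its front edge.
- lid_front (a point): Point on the lid's upper face, middle of its front edge, 120 mm from the hinge; moves with the lid.
- long_key_top (a point): Centre of the top of the long key's cap (large cup): a white bar 46 mm long (machine's x) and 18 mm wide (y), its top 246 mm above the counter when up. The three caps stand in a row along the machine's y, 45 mm behind its middle, centres 58 mm apart; which is left, middle or right varies.
- square_key_top (a point): Centre of the top of the square key's cap (small cup; not to be pressed): white, 18 by 18 mm, top 246 mm above the counter.
- round_button_top (a point): Centre of the top of the round start button: white, 30 mm across, top 246 mm above the counter when up.
- long_key (a joint): How far the long key is pressed down, m: 0 = up, 0.006 = right down (hard stop). About 3 N moves it; it stays where it is pushed to.
- square_key (a joint): The same for the square key; 0 = up, and it must stay up.
- round_button (a joint): How far the round button is pressed down, m: 0 = up, 0.006 = right down (hard stop). A spring, about 5 N when right down, brings it up again.
- mug: White mug with a handle, 74 mm across, 85 mm tall, standing on the machine's drip tray under the brew head. Origin: centre of its underside.
- espresso_cup: White cup 54 mm across, 40 mm tall, standing on the rear of the machine's top, about 73 mm behind the row of keys. Origin: centre of its underside.
- jar: Glass jar with a wooden cap, 68 mm across, 110 mm tall, on the counter at the machine's +y side. Origin: centre of its underside.
- sugar_bowl: White bowl 90 mm across, 50 mm tall, on the counter at the machine's +y side near its front. Origin: centre of its underside.
- spoon: Steel spoon 140 mm long lying on the counter at the machine's -y side, near its front. Origin: middle of its underside, x along the spoon.
- pod_a: White coffee pod 50 mm across, 37 mm tall, on the counter at the machine's -y side. Origin: centre of its underside.
- pod_b: A second coffee pod like pod_a, farther back.

How it is judged:
By the outcome, as a careful person would: the job done as asked, in the order asked, and still so for the second after the job is handed in, with the robot touching nothing.
It also fails if it takes over 42 s, if anything falls off the work surface, if the arm or the gripper's body presses on something with over 40 N, if the wrist force passes 120 N, or if a joint passes its speed limit or range.

## Robot

A 6-joint arm with a two-finger parallel gripper is mounted at the origin on the work surface. World frame = base frame: x ahead of the robot, y to its left, z up, the work surface at z = 0. Lengths are in mm, angles in rad, forces in N, time in s.
With the tool pointing down it reaches from about 275 to 1000 mm from the base axis. Payload 8.4 kg.
Tool frame: the origin (TCP) lies on the mounting face of the last link; the fingertips stand 173 mm ahead of it and the grasp point (between the pads) lies 155 mm ahead of it; z points along the fingers, y is the line along which they close (so a half turn about z gives the same grasp; the last joint's range is limited). The gripper opens to 85 mm and grips with 20 to 120 N. Pads are 22 mm wide; open, the fingers measure 114 mm over their backs; the gripper's body (76 mm by 85 mm) begins 54 mm behind the grasp point. The pads swing forward as they close: fully open they stand 13 mm farther back than shut.
Start: joints at [-1.156, 0.353, 1.633, -0, 1.155, -0.002], TCP at [253.022, -571.497, 404.681] pointing down, gripper open.
Joint ranges: [-2.63, 2.63], [-0.92, 2.1], [0.06, 2.66], [-1.3, 4.44], [0, 2.69], [-3.02, 3.02]. Speed limits (rad/s): [2.22, 2.22, 2.79, 3.14, 3.14, 3.14].

## Interface

Orientations are given as [roll, pitch, yaw] about the fixed x, y, z axes, in that order (R = Rz(yaw) Ry(pitch) Rx(roll)).
In Python, from rig import r gives the robot as it stands.
- The arm moves only by the tool apply_moves, never from a script. Its argument "deltas" is a list of rows, each an object with "claw": the gripper command: -1 is fully open, 1 is shut, values between are in proportion; "delta_pos": the shift along the tool's x, y, z in cm, a list of three; "yaw": the turn about the tool's z in rad. In form: [{"claw": claw, "delta_pos": [tx, ty, tz], "yaw": yaw}, ...]. A call has 1 to 8 rows; each row shifts and turns the commanded pose from where the row before left it, along the tool's axes as they then stand; what a row does not reach is not made up. A row lasts 1/8 s, in which the tool goes at most 62.5 mm and 10.7 degrees, less where a joint would pass 70% of its speed; a pose out of reach is approached as far as the arm can. A call with a gripper value outside its range is refused whole. The fingers move at their own pace and stop on an object; "grip_force" is the grip in N (left out, the last holds). Time passes only in rows, so rows that do not move let the fingers close. It gives the time, the measured TCP pose, the force, the opening and the grip force at its end, in the units of the state.
- r.sense(): the state, without advancing time (a new reading comes with each control period).
- r.grab_frame(name): name is "side" or "top"; returns a dict with "img" (384x512x3 uint8, blue, green, red), "z_map" (384x512 float32, mm along the optical axis (not along the pixel's ray), 0 where there is no reading), "fx", "fy", "cx", "cy" (pixels), "dist" ([k1, k2, p1, p2, k3] as OpenCV has them; the pictures are not rectified), "eye" and "rotation" of the camera in the world. Camera axes: x right, y up, looking along -z (the intrinsics and any distortion apply to the point x, -y, -z); pixel columns grow to the right and rows downward; lengths in mm; the calibration is good to about 2 mm. A picture is of the moment at which its call begins.
- r.sign_off(): hands the job in; it is judged then, once.
The state is a dict: "clock": time; "qpos": joint angles; "qvel": joint speeds; "joint_efforts": joint torques, N m; "eef_pos": TCP position; "tcp_rot": TCP orientation; "contact_force": force on the tool from outside, world axes, zero at the start; "wrist_torque": the same for the moment, N m; "opening": opening from 0.0 (shut) to 1.0 (fully open); "grasp_force": force on a finger pad.
Only numpy, scipy, OpenCV 4.12 (cv2) and the standard library are available. Lean on these libraries where they do the work, as an engineer would, in place of code of your own. Each camera call takes 0.05 s, during which the arm holds its last target. There are 200 camera calls.

## Working session

There is one attempt and no reset: what is moved stays moved. The work goes in short steps, Python scripts to look and compute and a tool call to move; the robot and the scene stay as the last step left them, time stands still between calls to the robot, and variables do not carry over. Pictures are saved under pics/ and viewed, at most 10 in all, crops included, and the job is handed in when it is done.

Besides the shell and the picture viewer there is one more tool, called after "Request:" by a JSON object that holds its "op" and its "data", one argument or row to a line. apply_moves: Moves the arm, as the interface text tells. Its arguments: {"type":"object","properties":{"deltas":{"type":"array"},"grip_force":{"type":"number"}},"required":["deltas"]}

```bash
mkdir -p pics; cat > h.py <<'E'
import numpy as np, cv2
from rig import r
def world(f,z_off=0):
    """per-pixel world points from z_map"""
    K=np.array([[f['fx'],0,f['cx']],[0,f['fy'],f['cy']],[0,0,1.]])
    h,w=f['z_map'].shape
    u,v=np.meshgrid(np.arange(w),np.arange(h))
    p=cv2.undistortPoints(np.stack([u,v],-1).reshape(-1,1,2).astype(np.float32),K,np.array(f['dist'],float)).reshape(h,w,2)
    d=np.stack([p[...,0],-p[...,1],-np.ones((h,w))],-1)
    R=np.array(f['rotation']); 
    ray=d@R.T
    return np.array(f['eye'])+ray*f['z_map'][...,None], ray
def onplane(f,ray,u,v,z):
    e=np.array(f['eye']); d=ray[int(round(v)),int(round(u))]
    return e+d*(z-e[2])/d[2]
E
python3 - <<'E'
from h import *
s=r.sense(); print(s)
for n in('top','side'):
    f=r.grab_frame(n); cv2.imwrite(f'pics/{n}0.png',f['img']); np.save(f'{n}0.npy',f,allow_pickle=True)
    print(n,f['eye'],np.round(f['rotation'],3).tolist(),f['fx'],f['dist'],(f['z_map']>0).mean())
E
```

```text
{'clock': 0.0, 'qpos': array([-1.15639037e+00,  3.53654732e-01,  1.63416408e+00,  3.99979785e-05,
        1.15517576e+00, -2.39835577e-03]), 'qvel': array([ 0.00022937, -0.0007053 ,  0.00198048, -0.00019195, -0.00032264,
        0.00076414]), 'joint_efforts': array([ 1.84504570e-03, -6.05237460e+01, -3.42065477e+01,  3.62529454e-05,
        9.09636612e-03,  1.20738005e-05]), 'eef_pos': array([ 252.93400987, -571.26668943,  403.94457721]), 'tcp_rot': array([-3.14019083e+00, -3.99322982e-05,  4.16788110e-01]), 'contact_force': array([-0.37729806,  0.3453012 , -0.8550903 ]), 'wrist_torque': array([0.00888355, 0.008152  , 0.0510285 ]), 'grasp_force': 0.0, 'opening': 1.004059749532072}
top [ 433.64475768   16.8075753  1198.52927885] [0.137, 0.014, -1.553] 443.2740293318449 [-0.16555286  0.          0.          0.          0.        ] 0.9959259033203125
side [ 466.3784207  -687.95250063  997.73436245] [0.711, 0.005, -0.163] 475.56443401907745 [0.06896491 0.         0.         0.         0.        ] 0.9959462483723959
```

View pics/top0.png

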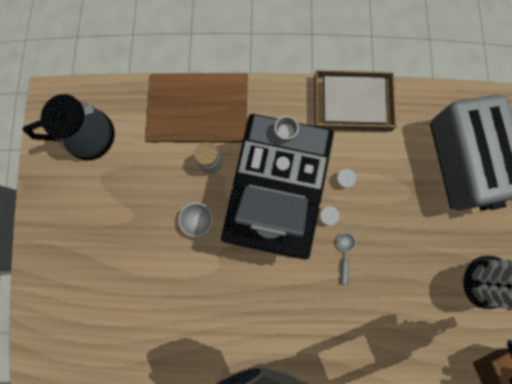

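View pics/side0.png

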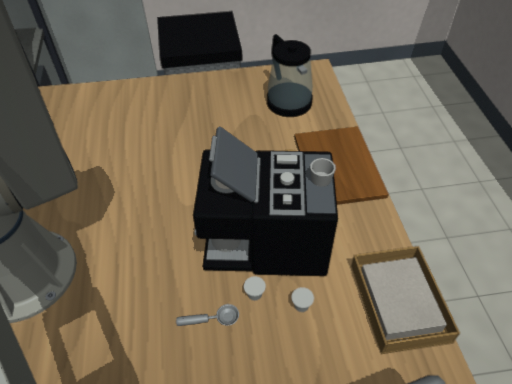

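The top view shows the long key near (257,158), the round button near (283,163) and the square key near (308,169). The half-open lid is near (272,212). The side view agrees. Next I'll locate the caps precisely.

```bash
sed -i "s/R=np.array(f\['rotation'\]); /R=Rotation.from_euler('xyz',f['rotation']).as_matrix()/; s/^from rig/from scipy.spatial.transform import Rotation\nfrom rig/" h.py
python3 - <<'E'
from h import *
rois={'top':(235,140,330,192),'side':(265,150,308,216)}
for n in rois:
    f=np.load(f'{n}0.npy',allow_pickle=True).item(); W,ray=world(f)
    x0,y0,x1,y1=rois[n]
    g=cv2.cvtColor(f['img'],cv2.COLOR_BGR2GRAY)
    m=np.zeros_like(g); m[y0:y1,x0:x1]=(g[y0:y1,x0:x1]>165)*255
    k,lab,st,c=cv2.connectedComponentsWithStats(m)
    for i in range(1,k):
        if st[i,4]<15: continue
        u,v=c[i]; rr=ray[lab==i]; e=np.array(f['eye'])
        P=e+rr*((246-e[2])/rr[:,2])[:,None]
        rect=cv2.minAreaRect(P[:,:2].astype(np.float32))
        print(n,st[i].tolist(),c[i].round(1),'plane246',P.mean(0).round(1),'rect',np.round(rect[0],1),np.round(rect[1],1),round(rect[2],1),'depthmed',np.median(W[lab==i],0).round(1))
    # machine top outline
    mt=((W[...,2]>215)&(W[...,2]<236)&(W[...,0]>350)&(W[...,0]<850)&(abs(W[...,1])<250)).astype(np.uint8)
    cs,_=cv2.findContours(mt,0,2); cc=max(cs,key=cv2.contourArea)
    Q=W[cc[:,0,1],cc[:,0,0],:2].astype(np.float32); print('machine',cv2.minAreaRect(Q))
    hi=(W[...,2]>252)&(W[...,0]>350)&(W[...,0]<700)&(abs(W[...,1])<200)
    P=W[hi]; j=P[:,2].argsort()[-40:]; print('lid',len(P),np.median(P[j],0).round(1), P[:,2].max())
E
```

```text
machine ((589.3956909179688, -6.055992126464844), (200.77662658691406, 302.1143493652344), 78.90115356445312)
lid 3547 [ 433.6   16.8 1198.5] 1198.529278852303
side [278, 156, 18, 5, 80] [287.  157.8] plane246 [644.   39.5 246. ] rect [642.9  38.9] [12.5 38. ] 80.3 depthmed [645.7  40.3 245. ]
side [282, 173, 11, 8, 74] [286.9 176.6] plane246 [632.5 -16.1 246. ] rect [632.8 -15.9] [20.4 21.6] 80.4 depthmed [632.7 -15.9 245.3]
side [284, 196, 7, 5, 33] [287.2 198. ] plane246 [621.2 -75.  246. ] rect [620.9 -74.9] [10.8 12.6] 80.4 depthmed [621.5 -73.5 244.6]
machine ((587.7860107421875, -7.3796539306640625), (201.2354736328125, 300.4729919433594), 78.52339935302734)
lid 2440 [481.4  13.4 330.6] 332.7641932446178
```

Request:
{"op": "apply_moves", "data": {
  "deltas": [
    {"claw": 1, "delta_pos": [0, 0, -4.3], "yaw": 0.1535},
    {"claw": 1, "delta_pos": [0, 0, -4.3], "yaw": 0.1535},
    {"claw": 1, "delta_pos": [0, 0, -4.3], "yaw": 0.1535},
    {"claw": 1, "delta_pos": [0, 0, -4.3], "yaw": 0.1535},
    {"claw": 1, "delta_pos": [0, 0, 0], "yaw": 0},
    {"claw": 1, "delta_pos": [0, 0, 0], "yaw": 0}
  ],
  "grip_force": 40
}}

```text
clock: 0.85
eef_pos: [252.9, -571.3, 575.7]
tcp_rot: [-3.141, 0.001, -0.196]
contact_force: [0.7, -0.5, -0.2]
opening: -0.003
grasp_force: 0.0
```

Request:
{"op": "apply_moves", "data": {
  "deltas": [
    {"claw": 1, "delta_pos": [1.0, -4.7, 0], "yaw": 0},
    {"claw": 1, "delta_pos": [1.0, -4.7, 0], "yaw": 0},
    {"claw": 1, "delta_pos": [1.0, -4.7, 0], "yaw": 0},
    {"claw": 1, "delta_pos": [1.0, -4.7, 0], "yaw": 0},
    {"claw": 1, "delta_pos": [1.0, -4.7, 0], "yaw": 0},
    {"claw": 1, "delta_pos": [1.0, -4.7, 0], "yaw": 0},
    {"claw": 1, "delta_pos": [1.0, -4.7, 0], "yaw": 0},
    {"claw": 1, "delta_pos": [1.0, -4.7, 0], "yaw": 0}
  ]
}}

```text
clock: 1.85
eef_pos: [405.3, -216.9, 574.9]
tcp_rot: [-3.141, 0.003, -0.196]
contact_force: [0.9, -0.2, 0.1]
opening: 0.0
grasp_force: 0.0
```

Request:
{"op": "apply_moves", "data": {
  "deltas": [
    {"claw": 1, "delta_pos": [1.0, -4.7, 0], "yaw": 0},
    {"claw": 1, "delta_pos": [1.0, -4.7, 0], "yaw": 0},
    {"claw": 1, "delta_pos": [1.0, -4.7, 0], "yaw": 0},
    {"claw": 1, "delta_pos": [1.0, -4.7, 0], "yaw": 0},
    {"claw": 1, "delta_pos": [1.3, -5.5, 0], "yaw": 0},
    {"claw": 1, "delta_pos": [0, 0, 0], "yaw": 0},
    {"claw": 1, "delta_pos": [0, 0, 0], "yaw": 0}
  ]
}}

```text
clock: 2.72
eef_pos: [504.5, 9.4, 575.2]
tcp_rot: [3.141, 0.003, -0.196]
contact_force: [1.0, -0.9, 0.5]
opening: 0.001
grasp_force: 0.0
```

```bash
python3 - <<'E'
from h import *
f=r.grab_frame('side'); W,ray=world(f)
cv2.imwrite('pics/side1.png',cv2.resize(f['img'][60:300,120:380],None,fx=2.5,fy=2.5))
np.save('s1.npy',f,allow_pickle=True)
c,s=np.cos(-.197),np.sin(-.197); d=W-[568.9,-2.8,239]; 
h=-(d[...,0]*c+d[...,1]*s); y=-d[...,0]*s+d[...,1]*c
for a in range(0,130,10):
    m=(abs(h-a)<5)&(abs(y)<60)&(W[...,2]>240)&(W[...,2]<370)
    if m.sum(): print(a,m.sum(),np.median(W[m][:,2]).round(1))
m=(W[...,2]>385)&(W[...,2]<420)&(abs(h-65)<40)&(abs(y)<50); P=W[m]
print('tip',m.sum(),P.min(0).round(1) if len(P) else'',P.max(0).round(1) if len(P) else '')
E
```

```text
0 115 248.7
10 200 257.7
20 211 267.4
30 211 277.2
40 220 287.2
50 220 297.2
60 226 306.7
70 235 316.9
80 219 324.5
90 121 329.0
tip 72 [492.4  -6.2 399.1] [513.5   8.2 419.4]
```

View pics/side1.png

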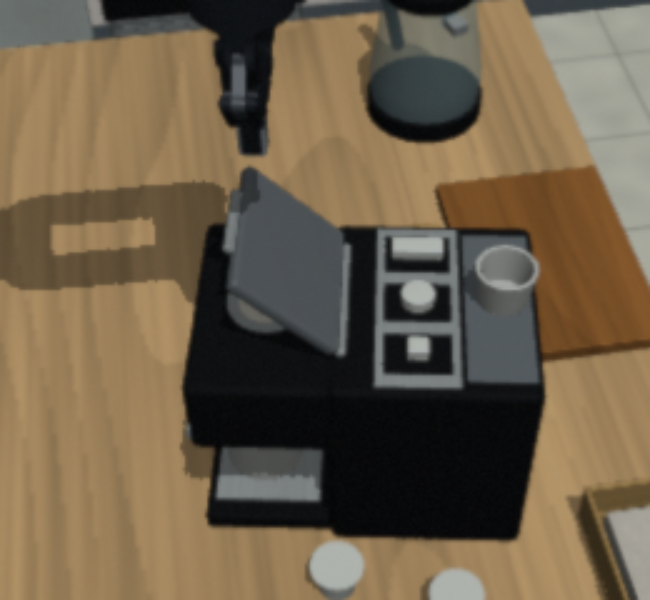

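The shut fingertips show at about (253,150) in the crop, above the open lid, with the lid's upper face at 0.78 rad as expected. I'll push it down now.

Request:
{"op": "apply_moves", "data": {
  "deltas": [
    {"claw": 1, "delta_pos": [0, 0, 3.5], "yaw": 0},
    {"claw": 1, "delta_pos": [0, 0, 3], "yaw": 0},
    {"claw": 1, "delta_pos": [0, 0, 1], "yaw": 0},
    {"claw": 1, "delta_pos": [0, 0, 1], "yaw": 0},
    {"claw": 1, "delta_pos": [0, 0, 1], "yaw": 0},
    {"claw": 1, "delta_pos": [0, 0, 1], "yaw": 0},
    {"claw": 1, "delta_pos": [0, 0, 1], "yaw": 0}
  ]
}}

```text
clock: 3.65
eef_pos: [504.8, 9.5, 461.4]
tcp_rot: [-3.141, -0.0, -0.197]
contact_force: [-0.5, -0.8, 2.1]
opening: 0.002
grasp_force: 0.6
```

Request:
{"op": "apply_moves", "data": {
  "deltas": [
    {"claw": 1, "delta_pos": [0, 0, 1], "yaw": 0},
    {"claw": 1, "delta_pos": [0, 0, 1], "yaw": 0},
    {"claw": 1, "delta_pos": [0, 0, 0.8], "yaw": 0},
    {"claw": 1, "delta_pos": [0, 0, 0], "yaw": 0}
  ]
}}

```text
clock: 4.15
eef_pos: [504.6, 9.5, 432.9]
tcp_rot: [3.141, 0.001, -0.197]
contact_force: [-0.0, -0.8, 0.8]
opening: 0.004
grasp_force: 0.0
```

Request:
{"op": "apply_moves", "data": {
  "deltas": [
    {"claw": 1, "delta_pos": [0, 0, 0.6], "yaw": 0},
    {"claw": 1, "delta_pos": [0, 0, 0.5], "yaw": 0},
    {"claw": 1, "delta_pos": [0, 0, 0.2], "yaw": 0},
    {"claw": 1, "delta_pos": [0, 0, 0.1], "yaw": 0},
    {"claw": 1, "delta_pos": [0, 0, 0], "yaw": 0}
  ]
}}

```text
clock: 4.78
eef_pos: [504.8, 9.4, 419.7]
tcp_rot: [3.142, -0.0, -0.197]
contact_force: [0.9, 0.0, 0.5]
opening: -0.002
grasp_force: 0.0
```

Request:
{"op": "apply_moves", "data": {
  "deltas": [
    {"claw": 1, "delta_pos": [0, 0, 0.1], "yaw": 0},
    {"claw": 1, "delta_pos": [0, 0, 0.1], "yaw": 0},
    {"claw": 1, "delta_pos": [0, 0, 0], "yaw": 0}
  ]
}}

```text
clock: 5.15
eef_pos: [504.8, 9.4, 419.3]
tcp_rot: [-3.141, -0.001, -0.197]
contact_force: [-4.7, 0.4, 14.8]
opening: 0.003
grasp_force: 7.3
```

Request:
{"op": "apply_moves", "data": {
  "deltas": [
    {"claw": 1, "delta_pos": [0, 0, -2], "yaw": 0},
    {"claw": 1, "delta_pos": [0, 0, -2.3], "yaw": 0},
    {"claw": 1, "delta_pos": [3.3, -1.4, 0], "yaw": 0},
    {"claw": 1, "delta_pos": [3.3, -1.5, 0], "yaw": 0},
    {"claw": 1, "delta_pos": [3.3, -1.5, 0], "yaw": 0},
    {"claw": 1, "delta_pos": [3.1, -1.4, 0], "yaw": 0},
    {"claw": 1, "delta_pos": [0, 0, 0], "yaw": 0},
    {"claw": 1, "delta_pos": [0, 0, 0], "yaw": 0}
  ]
}}

```text
clock: 6.15
eef_pos: [643.1, 40.7, 460.3]
tcp_rot: [3.141, 0.001, -0.197]
contact_force: [0.5, -0.9, -0.0]
opening: -0.001
grasp_force: 0.0
```

```bash
python3 - <<'E'
from h import *
f=r.grab_frame('side'); W,ray=world(f)
cv2.imwrite('pics/side2.png',cv2.resize(f['img'][110:260,170:370],None,fx=4,fy=4))
c,s=np.cos(-.197),np.sin(-.197); d=W-[568.9,-2.8,239]
h=-(d[...,0]*c+d[...,1]*s); y=-d[...,0]*s+d[...,1]*c
for a in range(10,121,20):
    m=(abs(h-a)<5)&(abs(y)<60)&(W[...,2]>236)&(W[...,2]<370)
    if m.sum(): print(a,m.sum(),np.median(W[m][:,2]).round(1))
E
```

```text
10 191 244.4
30 191 245.5
50 191 245.2
70 192 245.3
90 194 244.9
110 179 245.2
```

View pics/side2.png

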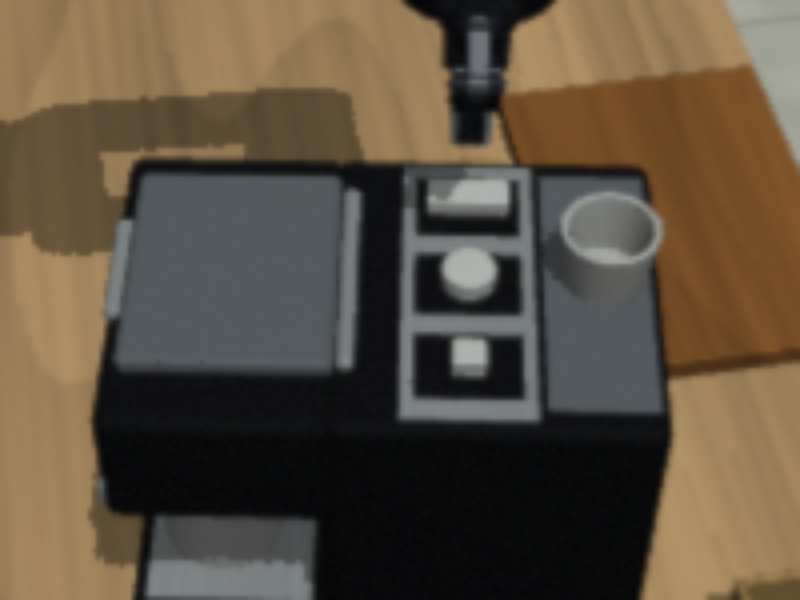

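The lid now lies flat at 245 mm. The fingertips at (470,140) hang over the long key at (468,195), so I'll press it.

Request:
{"op": "apply_moves", "data": {
  "deltas": [
    {"claw": 1, "delta_pos": [0, 0, 2.2], "yaw": 0},
    {"claw": 1, "delta_pos": [0, 0, 1.6], "yaw": 0},
    {"claw": 1, "delta_pos": [0, 0, 0.3], "yaw": 0},
    {"claw": 1, "delta_pos": [0, 0, 0.2], "yaw": 0},
    {"claw": 1, "delta_pos": [0, 0, 0.2], "yaw": 0},
    {"claw": 1, "delta_pos": [0, 0, 0.2], "yaw": 0},
    {"claw": 1, "delta_pos": [0, 0, 0.1], "yaw": 0},
    {"claw": 1, "delta_pos": [0, 0, 0], "yaw": 0}
  ]
}}

```text
clock: 7.2
eef_pos: [643.6, 40.8, 413.5]
tcp_rot: [-3.141, -0.001, -0.197]
contact_force: [-3.2, -0.9, 6.2]
opening: -0.0
grasp_force: 3.4
```

Request:
{"op": "apply_moves", "data": {
  "deltas": [
    {"claw": 1, "delta_pos": [0, 0, 0.1], "yaw": 0},
    {"claw": 1, "delta_pos": [0, 0, 0.1], "yaw": 0},
    {"claw": 1, "delta_pos": [0, 0, 0], "yaw": 0}
  ]
}}

```text
clock: 7.58
eef_pos: [643.6, 40.8, 413.3]
tcp_rot: [-3.141, -0.002, -0.197]
contact_force: [-9.5, -1.6, 19.4]
opening: -0.002
grasp_force: 9.7
```

Request:
{"op": "apply_moves", "data": {
  "deltas": [
    {"claw": 1, "delta_pos": [0, 0, -2], "yaw": 0},
    {"claw": 1, "delta_pos": [0, 0, -2], "yaw": 0},
    {"claw": 1, "delta_pos": [0, 1.9, 0], "yaw": 0},
    {"claw": 1, "delta_pos": [0, 1.9, 0], "yaw": 0},
    {"claw": 1, "delta_pos": [0, 1.9, 0], "yaw": 0},
    {"claw": 1, "delta_pos": [0, 0, 0], "yaw": 0},
    {"claw": 1, "delta_pos": [0, 0, 0], "yaw": 0}
  ]
}}

```text
clock: 8.45
eef_pos: [632.4, -15.4, 450.4]
tcp_rot: [-3.141, 0.0, -0.198]
contact_force: [0.3, -0.4, -0.2]
opening: 0.003
grasp_force: 0.0
```

```bash
python3 - <<'E'
from h import *
f=r.grab_frame('side'); W,ray=world(f)
cv2.imwrite('pics/side3.png',cv2.resize(f['img'][110:260,170:370],None,fx=4,fy=4))
for n,p in dict(long=(644,40.5),round=(632.6,-16),sq=(621.3,-73.5)).items():
    m=(np.hypot(W[...,0]-p[0],W[...,1]-p[1])<7)&(W[...,2]<252)
    print(n,m.sum(),np.median(W[m][:,2]) if m.any() else '')
E
```

```text
long 0 
round 24 244.9469532160026
sq 36 244.65839808768186
```

View pics/side3.png

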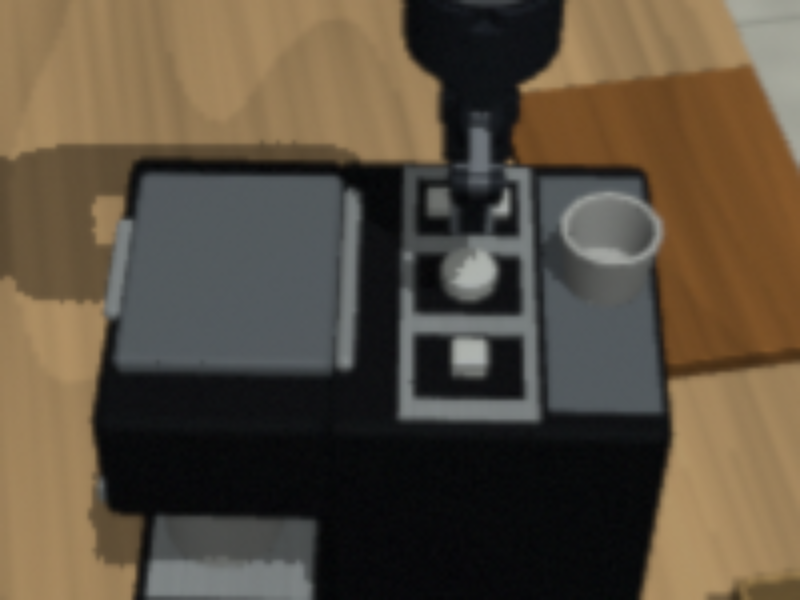

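The fingertips line up with the round button at (470,272). The long key is half hidden, so I'll check the height of its visible ends before pressing start.

```bash
python3 - <<'E'
from h import *
f=r.grab_frame('side'); W,ray=world(f)
for t in (-18,18):
    p=(644+.98*t,40.5-.196*t)
    m=(np.hypot(W[...,0]-p[0],W[...,1]-p[1])<8)&(W[...,2]<252)
    g=f['img'][m].mean(1); z=W[m][:,2]
    print(t,m.sum(),np.c_[g,z].round(0)[:14].tolist())
E
```

```text
-18 34 [[98.0, 240.0], [96.0, 239.0], [106.0, 240.0], [106.0, 239.0], [105.0, 240.0], [91.0, 241.0], [97.0, 240.0], [107.0, 238.0], [107.0, 238.0], [107.0, 239.0], [100.0, 241.0], [58.0, 240.0], [44.0, 235.0], [98.0, 240.0]]
18 23 [[139.0, 239.0], [144.0, 240.0], [120.0, 238.0], [154.0, 240.0], [87.0, 234.0], [75.0, 240.0], [101.0, 240.0], [155.0, 236.0], [163.0, 240.0], [89.0, 233.0], [31.0, 233.0], [127.0, 238.0], [153.0, 238.0], [167.0, 239.0]]
```

The long key is down at about 240 mm. I'll press the round button from a commanded TCP height of 450.7.

Request:
{"op": "apply_moves", "data": {
  "deltas": [
    {"claw": 1, "delta_pos": [0, 0, 1.8], "yaw": 0},
    {"claw": 1, "delta_pos": [0, 0, 1.2], "yaw": 0},
    {"claw": 1, "delta_pos": [0, 0, 0.3], "yaw": 0},
    {"claw": 1, "delta_pos": [0, 0, 0.2], "yaw": 0},
    {"claw": 1, "delta_pos": [0, 0, 0.2], "yaw": 0},
    {"claw": 1, "delta_pos": [0, 0, 0.2], "yaw": 0},
    {"claw": 1, "delta_pos": [0, 0, 0.1], "yaw": 0},
    {"claw": 1, "delta_pos": [0, 0, 0], "yaw": 0}
  ]
}}

```text
clock: 9.55
eef_pos: [632.2, -14.9, 413.0]
tcp_rot: [-3.141, -0.001, -0.197]
contact_force: [-9.5, 1.9, 17.7]
opening: -0.0
grasp_force: 8.8
```

Request:
{"op": "apply_moves", "data": {
  "deltas": [
    {"claw": 1, "delta_pos": [0, 0, 0.1], "yaw": 0},
    {"claw": 1, "delta_pos": [0, 0, 0], "yaw": 0}
  ]
}}

```text
clock: 9.8
eef_pos: [632.2, -15.0, 412.8]
tcp_rot: [-3.141, -0.002, -0.197]
contact_force: [-11.1, 1.0, 24.2]
opening: -0.001
grasp_force: 11.5
```

Hard stop reached. Now I'll lift straight up and clear of the view.

Request:
{"op": "apply_moves", "data": {
  "deltas": [
    {"claw": 1, "delta_pos": [0, 0, -2], "yaw": 0},
    {"claw": 1, "delta_pos": [0, 0, -4], "yaw": 0},
    {"claw": 1, "delta_pos": [0, 0, -5], "yaw": 0},
    {"claw": 1, "delta_pos": [-3, 0, -4], "yaw": 0},
    {"claw": 1, "delta_pos": [-4, 0, 0], "yaw": 0},
    {"claw": 1, "delta_pos": [-4, 0, 0], "yaw": 0},
    {"claw": 1, "delta_pos": [0, 0, 0], "yaw": 0},
    {"claw": 1, "delta_pos": [0, 0, 0], "yaw": 0}
  ]
}}

```text
clock: 10.8
eef_pos: [525.1, 6.4, 560.1]
tcp_rot: [-3.141, -0.002, -0.197]
contact_force: [-0.1, 0.4, -0.3]
opening: -0.002
grasp_force: 0.0
```

```bash
python3 - <<'E'
from h import *
f=r.grab_frame('side'); W,ray=world(f)
cv2.imwrite('pics/side4.png',f['img'])
for n,p in dict(long=(644,40.5),round=(632.6,-16),sq=(621.3,-73.5),lidfront=(455,20),lidmid=(505,10)).items():
    m=(np.hypot(W[...,0]-p[0],W[...,1]-p[1])<7)&(W[...,2]<300)
    print(n,m.sum(),np.median(W[m][:,2]) if m.any() else '')
E
```

```text
long 25 238.70808220900722
round 26 244.75960321728707
sq 36 245.01349301554694
lidfront 24 244.02705927931936
lidmid 26 245.30634675083422
```

View pics/side4.png

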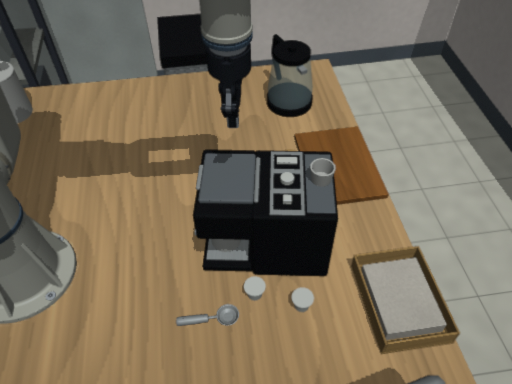

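The picture shows the lid flat at (230,177), the long key down at (287,160), and the round button (287,179) and square key (287,199) up. Everything else in view is where it stood.

```bash
python3 -c "
from rig import r
print(r.sign_off())"
```

```text
the job is handed in; nothing more can be done
None
```

I shut the lid, pressed the long key down so it stayed down, then pressed the round button to its stop and let it come back up. The square key was not pressed, nothing else in view had moved, and I handed the job in at about 11 s (no verdict was shown).

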